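# Hold the seeder's shutter open

## Robot

A 6-joint arm with a two-finger parallel gripper is mounted at the origin on the work surface. World frame = base frame: x ahead of the robot, y to its left, z up, the work surface at z = 0. Lengths are in m, angles in rad, forces in N, time in s.
With the tool pointing down it reaches from about 0.325 to 0.9 m from the base axis. Payload 6.1 kg.
Tool frame: the origin (TCP) lies midway between the tips of the shut fingers; the grasp point (between the pads) lies 19 mm behind it; x points along the fingers, y is the direction in which the jaws open and shut, and the axes are right-handed (so a half turn about x gives the same grasp; the last joint's range is limited). The gripper opens to 85 mm and grips with 20 to 120 N. Pads are 22 mm wide; open, the fingers measure 114 mm over their backs; the gripper's body (76 mm by 85 mm) begins 54 mm behind the grasp point. The pads swing forward as they close: fully open they stand 13 mm farther back than shut.
Start: joints at [-1.244, 0.22, 1.526, -0, 1.395, -0.126], TCP at [0.273, -0.562, 0.231] pointing down, gripper open.
Joint ranges: [-2.98, 2.98], [-0.91, 2.08], [0.09, 2.57], [-1.24, 4.39], [0.2, 2.65], [-2.68, 2.68]. Speed limits (rad/s): [2.57, 2.57, 3.01, 3.14, 3.14, 3.14].

## Interface

Orientations are given as [roll, pitch, yaw] about the fixed x, y, z axes, in that order (R = Rz(yaw) Ry(pitch) Rx(roll)).
In Python, from plant import movep, move_l, set_joints, gripper_to, hold, inverse_kinematics, observe, get_image, get_calibration, Unreachable, job_done gives the robot as it stands. Calls block until the motion is done:
- movep(position, orientation): joint-space move of the TCP to a pose.
- move_l(position, feed=0.15, rotation=None, max_force=None): straight line of the TCP; rotation=None keeps the orientation; feed is the mean speed in m/s. With max_force (N) it stops when the force on the tool has changed by that much, and returns True; else False.
- set_joints(angles): joint-space move.
- gripper_to(opening, f_grip=None): finger opening in m; f_grip is the grip in N (None keeps the last); returns when the fingers have stopped.
- hold(seconds).
- inverse_kinematics(position, orientation): joint angles nearest the present ones, or None.
- observe(): the state.
- get_image(name): name is "scene" or "top"; returns (picture, depth): 480x640x3 uint8, red, green, blue; 480x640 float32, m along the optical axis (not along the pixel's ray), 0 where there is no reading.
- get_calibration(name): a dict with "intrinsics" (3x3 intrinsics, pixels), "world_from_camera" (4x4, takes a point from camera to world coordinates). Camera axes: x right, y down, z forward; pixel columns grow to the right and rows downward; lengths in m; the calibration is good to about 2 mm. A picture is of the moment at which its call begins. get_calibration takes no time and is no camera call.
A pose or a line that the arm cannot do raises Unreachable and nothing moves.
- job_done(): hands the job in, once; it reports no verdict.
The state is a dict: "time_s": time; "q": joint angles; "joint_velocities": joint speeds; "joint_torque": joint torques, N m; "eef_pos": TCP position; "tcp_rot": TCP orientation; "ft_force": force on the tool from outside, world axes, zero at the start; "torque": the same for the moment, N m; "opening": finger opening in m.
Only numpy, scipy, OpenCV 4.12 (cv2) and the standard library are available. Lean on these libraries where they do the work, as an engineer would, in place of code of your own. Each camera call takes 0.05 s, during which the arm holds its last target. There are 200 camera calls.

## Task

I want to brush out the holes of the drop-plate seeder on the potting bench. Lift the seed canister off its hole plate by the hoop handle and set it down gently, upright, on the bare bench beside the seeder and let go of it; then take the bow handle of the spring-return shutter and pull the shutter straight out until the front edge of its cross-bar is level with the scribed lines on the two guide rails (plate and shutter holes are then in line), and keep holding it there: you finish with the handle still in the gripper, because the shutter springs shut when let go. Leave the pots, sprayer, brush and cell tray as they are.

Things in the scene. Friction and masses are not known exactly. Their poses are not given: they have to be found in the camera images.
- seeder: drop-plate seeder of plain aluminium and steel, bolted to the bench; place and yaw vary. 230 mm (x) by 330 mm (y) on four legs, whose feet reach y = +-199 mm; rim top 85 mm above the bench; a green tray stands in it. Origin on the bench under its centre, x points away from the robot, y along its length, z up. The shutter comes out towards -x, the robot's side.
- hole_plate (a point): centre of the seeder's hole plate, on its upper face, 73 mm above the bench: 5 x 3 holes of 16 mm at 60 mm pitch, a 4 mm thick rim round it standing 12 mm above the face. Axes as the seeder's.
- scribed_lines (a point): the mark: mid-point between two black lines, one scribed across the top of each guide rail. The rails (14 mm wide, tops 62 mm above the bench) run out in front of the seeder along its -x, centred at y = +-81 mm, to x = -241 mm; the lines lie at x = -205 mm. A spring barrel lies outside each rail at y = +-105 mm, to x = -140 mm.
- shutter (a joint): travel of the shutter, a 3 mm steel sheet under the hole plate, in m: 0 at rest (shut), growing as it is pulled out along the seeder's -x; at 0.030 the cross-bar's front edge is level with the scribed lines and the holes are in line; end stop at 0.045. A spring pulls it back: about 4.5 N at 0, 9 N at the mark, 11 N at the stop.
- bow_handle (a point): middle of the bar of the shutter's bow handle, an upright steel U: bar 12 mm thick along the seeder's y, 110 mm between its posts, 115 mm above the bench, 44 mm above the cross-bar (15 x 236 mm) it stands on. At rest it lies at x = -167.5 mm, y = 0 in the seeder's frame and the cross-bar's front edge at x = -175 mm. Axes as the seeder's. Fingers fit in front of and behind the bar.
- canister_mid (a point): centre of the seed canister: a closed round steel tin 95 mm across with a flat lid, 115 mm tall (this point is 57.5 mm above its underside), with a stiff hoop handle over the top; 0.3 to 0.65 kg; stands upright on the hole plate at the start. z up the canister, y along the hoop's grip.
- canister_grip (a point): middle of the canister's hoop grip, 158 mm above its underside: a wooden sleeve 16 mm thick and 56 mm long along the canister's y, 42 mm above the lid. Fixed to the canister (does not swing). The hoop spans 107 mm in y.
- pots_mid (a point): stack of four brown flower pots 94 mm across, 150 mm tall, standing on the bench; point half-way up
- sprayer_mid (a point): white spray bottle with black head, 76 mm across, 205 mm tall, standing on the bench; point 95 mm up
- brush_mid (a point): wooden hand brush 200 mm long along its x, lying on the bench; point at its middle
- celltray_mid (a point): empty black cell tray 160 (x) x 110 (y) x 45 mm lying on the bench; point at its middle, half-way up
Things that resemble listed ones, but are neither listed nor needed, are in the scene too. What is shaped like the part that bears canister_mid but red is not meant.

How it is judged:
On the way, in this order (a step that is already met when the one before it is completed fails the run):
1. the canister is lifted clear of the seeder in the gripper, upright (height (world z) of canister_mid above 0.145 m and contact force between canister and the fingers above 1 N and contact force between canister and seeder below 0.05 N and angle between canister_mid's own z axis and vertical below 0.5 rad), for 0.1 s.
2. the canister stands upright on the bench beside the seeder, let go (height (world z) of canister_mid below 0.062 m and angle between canister_mid's own z axis and vertical below 0.1 rad and contact force between canister and the fingers below 0.1 N and linear speed of canister below 0.03 m/s and horizontal distance between canister_mid and seeder below 0.5 m), for 0.3 s.
3. the shutter is held out at the mark (value of joint shutter between 0.026 and 0.034 m and contact force between shutter and the fingers above 2 N), for 1 s.
At the end, for the whole second after the job is handed in: Through the last second the fingers hold the shutter (over 2 N) within 4 mm of the mark (travel 26 to 34 mm) and nothing else does; the canister stands still and upright (0.1 rad) on the bench, centre within 0.5 m of the seeder's centre, touching neither seeder nor fingers (all of step 2 and all of step 3 and contact force between shutter and canister below 0.1 N and contact force between canister and seeder below 0.1 N); the arm keeps its last pose, push and grip.
It fails at once if the canister is tipped over (more than 0.8 rad) (angle between canister_mid's own z axis and vertical above 0.8 rad).
It fails at once if the canister is dropped or slammed onto the bench (faster than 0.5 m/s within 30 mm of the bench) (height (world z) of canister_mid below 0.0875 m and linear speed of canister above 0.5 m/s).
It fails at once if the pots, sprayer, brush or cell tray are moved by more than 30 mm (distance of any of pots_mid, sprayer_mid, brush_mid, celltray_mid from where it was at the start of the episode above 0.03 m).
It also fails if it takes over 53 s, if anything falls off the work surface, if the arm or the gripper's body presses on something with over 40 N, if the wrist force passes 120 N, or if a joint passes its speed limit or range.

## Working session

There is one attempt and no reset: what is moved stays moved. The work goes in short steps, each a Python script; the robot and the scene stay as the last script left them, time stands still between calls to the robot, and variables do not carry over. Pictures are saved under pics/ and viewed, about 8 in all and at most 12, crops included, and the job is handed in when it is done.

```bash
mkdir -p pics; cat > h.py <<'E'
import numpy as np, cv2
from plant import *
def cloud(n):
    im,d=get_image(n); c=get_calibration(n); K=np.array(c["intrinsics"]);T=np.array(c["world_from_camera"])
    v,u=np.mgrid[:480,:640]; P=np.stack([(u-K[0,2])/K[0,0]*d,(v-K[1,2])/K[1,1]*d,d],-1)@T[:3,:3].T+T[:3,3]
    P[d==0]=np.nan
    return im,P
def save(n,im): cv2.imwrite('pics/'+n+'.png',cv2.cvtColor(im,cv2.COLOR_RGB2BGR))
E
python3 - <<'E'
from h import *
for n in("scene","top"):
    im,P=cloud(n); save(n+'0',im); np.savez('pics/'+n+'0.npz',im=im,P=P)
    print(np.array(get_calibration(n)["world_from_camera"]).round(2))
print(observe())
E
```

```text
[[-0.62  0.61 -0.48  1.31]
 [ 0.78  0.5  -0.37  0.56]
 [ 0.01 -0.61 -0.79  1.31]
 [ 0.    0.    0.    1.  ]]
[[ 0.   -0.99  0.11  0.42]
 [-1.   -0.    0.    0.01]
 [-0.   -0.11 -0.99  1.54]
 [ 0.    0.    0.    1.  ]]
{'time_s': 0.1, 'q': array([-1.24406755e+00,  2.21167945e-01,  1.52750530e+00,  1.18527394e-05,
        1.39471246e+00, -1.26073552e-01]), 'joint_velocities': array([ 1.03194328e-03, -1.50892952e-03, -2.45967835e-03, -5.20814165e-05,
       -2.24041397e-04, -6.82167228e-04]), 'joint_torque': array([ 7.12404908e-04, -4.98241532e+01, -3.90549195e+01, -1.92684333e-04,
        5.63305148e-03, -4.96321695e-05]), 'eef_pos': array([ 0.27326558, -0.56148034,  0.23029128]), 'tcp_rot': array([-1.70337587,  1.56900324,  1.89101703]), 'ft_force': array([-0.30598507, -0.07741325,  0.69050509]), 'torque': array([ 0.01981178,  0.02489902, -0.01853181]), 'opening': 0.0852887197865999}
```

View pics/top0.png

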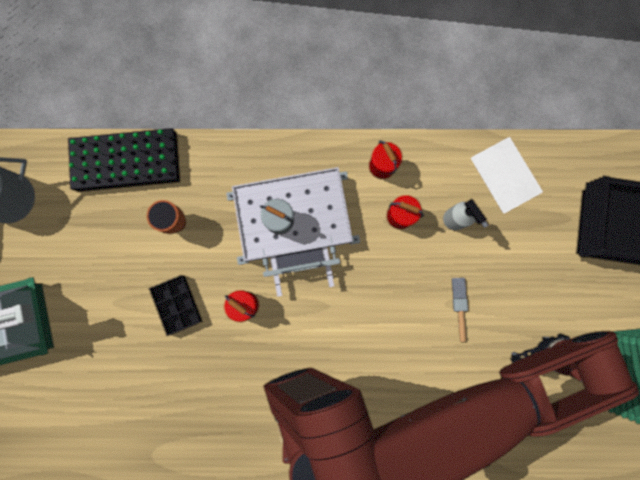

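View pics/scene0.png

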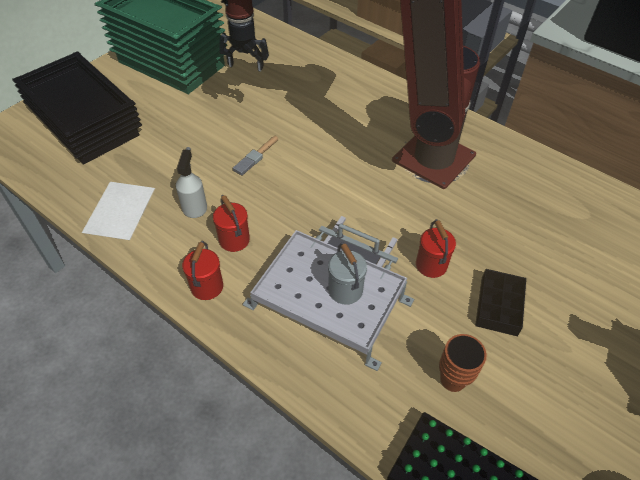

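The top view shows the grey canister at about (278,215) on the seeder and the bow handle at about (303,265). The red decoys are at (240,305), (405,210) and (386,160), and the bench is bare around (390,275). The scene view agrees.

```bash
python3 - <<'E'
from h import *
A=np.load('pics/top0.npz');im,P=A['im'],A['P'];S=np.load('pics/scene0.npz');Q=S['P']
def at(u,v): return P[v,u].round(3)
print('seed',at(295,190),'bench',at(390,275))
for n,(u,v) in dict(red1=(240,305),red2=(405,210),can=(278,220),pots=(165,217),cell=(176,305),spr=(460,215),brush=(460,295)).items(): print(n,at(u,v))
c=at(295,215)[:2]
def near(P,c,r): return np.hypot(P[...,0]-c[0],P[...,1]-c[1])<r
for nm,X in(('top',P),('scene',Q)):
    z=X[...,2]
    m=near(X,c,.21)&(z>.065)&(z<.095)
    # plate only: opening drops thin parts
    mm=cv2.morphologyEx(m.astype('u1'),cv2.MORPH_CLOSE,np.ones((7,7)))
    r=cv2.minAreaRect(X[m][:,:2].astype('f4')); print(nm,'rect all',r)
    k=near(X,at(278,220)[:2],.07)&(z>.18)&(z<.196)
    print(' lid',cv2.minEnclosingCircle(X[k][:,:2].astype('f4')),k.sum(),X[k].mean(0))
    k=near(X,at(278,220)[:2],.09)&(z>.222)&(z<.25)
    g=X[k]; w,V=np.linalg.eigh(np.cov(g[:,:2].T)); print(' grip',k.sum(),g.mean(0),(g.max(0)+g.min(0))/2,np.ptp(g,axis=0),'dir deg',np.degrees(np.arctan2(V[1,1],V[0,1])))
    k=near(X,at(303,262)[:2],.12)&(z>.108)&(z<.13)
    g=X[k]; w,V=np.linalg.eigh(np.cov(g[:,:2].T)); print(' bar',k.sum(),g.mean(0),'mid',(g.max(0)+g.min(0))/2,np.ptp(g,axis=0),'dir deg',np.degrees(np.arctan2(V[1,1],V[0,1])))
big=cv2.resize(im[160:310,200:400],(800,600),interpolation=cv2.INTER_CUBIC); save('crop1',big)
E
```

```text
seed [0.731 0.065 0.077] bench [ 0.472 -0.237  0.003]
red1 [0.38  0.215 0.161]
red2 [ 0.664 -0.268  0.11 ]
can [0.621 0.108 0.184]
pots [0.634 0.441 0.152]
cell [0.376 0.435 0.03 ]
spr [ 0.644 -0.424  0.139]
brush [ 0.409 -0.453  0.019]
top rect all ((0.6162761449813843, 0.06562931835651398), (0.32225143909454346, 0.33589136600494385), 10.539312362670898)
 lid ((0.6374667882919312, 0.11229459941387177), 0.05360948294401169) 706 [0.63447465 0.11055464 0.18832019]
 grip 142 [0.63584628 0.11080604 0.2364465 ] [0.63682039 0.11238517 0.23426433] [0.03824909 0.0755181  0.0207389 ] dir deg 63.44850680969045
 bar 183 [0.50325646 0.04898896 0.11993238] mid [0.54768445 0.05205905 0.11888151] [0.13790549 0.13492086 0.01934011] dir deg 53.00095894951183
scene rect all ((0.6160824298858643, 0.06800666451454163), (0.3251302242279053, 0.33787572383880615), 10.432001113891602)
 lid ((0.639215350151062, 0.1126386821269989), 0.05389058217406273) 860 [0.64402795 0.11477268 0.18726679]
 grip 169 [0.64096604 0.116303   0.23525577] [0.63892197 0.11271905 0.23290277] [0.04105459 0.07304921 0.02148261] dir deg 64.01550286800381
 bar 197 [0.49462324 0.04662464 0.11792911] mid [0.49452747 0.04556725 0.11683003] [0.03128598 0.1178071  0.01725433] dir deg 100.46164890515527
```

View pics/crop1.png

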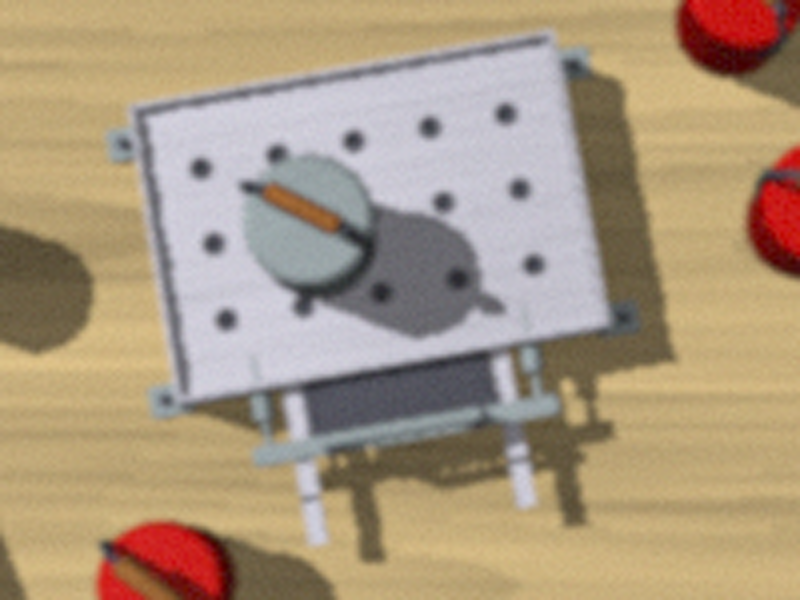

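Yaw is about 10.4°. The seeder centre comes out near (0.660, 0.075) from both the bar and the back rim. The two cameras agree on the canister to within 2 mm: (0.638, 0.1125), with the grip along 63.7°. The crop confirms this, and it shows the bow bar foreshortened over the cross-bar. Next I grasp and lift.

```bash
python3 - <<'E'
from h import *
C=[.638,.1125]
q=observe()['q']; best=None
for y in(np.radians(63.7),np.radians(-116.3)):
    a=inverse_kinematics(C+[.33],[0,np.pi/2,y]); b=inverse_kinematics([.47,-.24,.33],[0,np.pi/2,y]); c=inverse_kinematics([.465,.04,.2],[0,np.pi/2,np.radians(-79.55)])
    print(np.degrees(y),a,b,c)
    if a is not None and b is not None and (best is None or abs(a[5])+abs(b[5])<best[0]): best=(abs(a[5])+abs(b[5]),y)
Y=best[1]; O=[0,np.pi/2,Y]; print('yaw',Y)
p=observe()['eef_pos']; move_l([p[0],p[1],.34],feed=.25)
movep(C+[.33],O)
move_l(C+[.212],feed=.12,max_force=10)
gripper_to(0,60)
o=observe(); print(o['opening'],o['eef_pos'],o['ft_force'])
move_l(C+[.26],feed=.1); hold(.2)
o=observe(); print(o['time_s'],o['opening'],o['eef_pos'],o['ft_force'])
im,P=cloud('scene'); save('lift',im)
E
```

```text
63.70000000000001 [ 0.0529127   0.23272678  1.32949843  0.          1.57936745 -2.62965836] None [-8.34064606e-02 -1.41964304e-01  1.95964313e+00 -4.44089210e-16
  1.32391383e+00 -2.65793367e-01]
-116.3 [ 5.29126973e-02  2.32726778e-01  1.32949843e+00 -4.44089210e-16
  1.57936745e+00  5.11934291e-01] [-6.21617725e-01 -6.14772280e-02  1.64254432e+00 -4.44089210e-16
  1.56052556e+00 -1.62596132e-01] [-8.34064606e-02 -1.41964304e-01  1.95964313e+00 -4.44089210e-16
  1.32391383e+00 -2.65793367e-01]
yaw -2.029817920069405
0.014015616626402752 [0.6379052  0.1126062  0.21223955] [-2.10653581 -0.30924453  2.24245425]
6.0083 0.01423672106248617 [0.6374362  0.11244468 0.25871892] [ 0.21621584  0.10463707 -5.17128164]
```

View pics/lift.png

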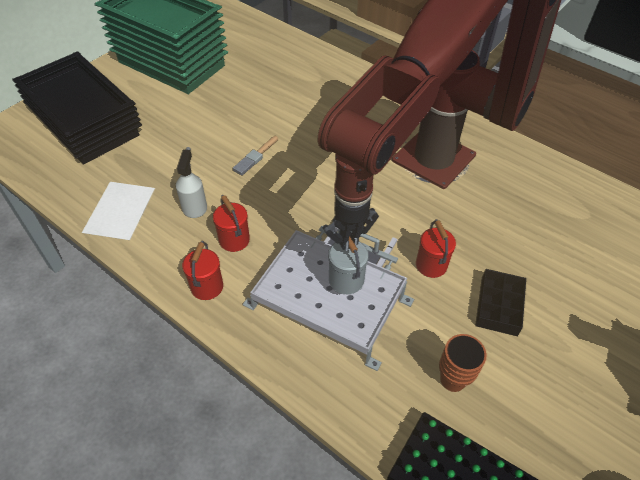

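The canister hangs upright in the gripper at (348,268), and the wrist reads a load of about 6 N. I'll carry it to the bare bench and lower it until it touches.

```bash
python3 - <<'E'
from h import *
O=[0,np.pi/2,np.radians(-116.3)]
move_l([.638,.1125,.36],feed=.15)
movep([.47,-.24,.36],O)
move_l([.47,-.24,.16],feed=.15); hold(.1)
print(move_l([.47,-.24,.132],feed=.03,max_force=3)); o=observe(); print(o['eef_pos'],o['ft_force'])
hold(.2); gripper_to(.085); hold(.2)
move_l([.47,-.24,.33],feed=.12); 
o=observe(); print(o['time_s'],o['opening'],o['ft_force'])
T=np.radians(10.45); O=[0,np.pi/2,T-np.pi/2]
# jaws along seeder x: jaw angle = yaw+90
O=[0,np.pi/2,T-np.pi/2]
print(inverse_kinematics([.495,.0455,.2],O))
movep([.42,-.12,.33],O)
for n in('top','scene'):
    im,P=cloud(n); save(n+'1',im); np.savez('pics/'+n+'1.npz',im=im,P=P)
    z=P[...,2]
    k=(np.hypot(P[...,0]-.47,P[...,1]+.24)<.07)&(z>.105)&(z<.125); print(n,'lid',k.sum(),P[k].mean(0) if k.any() else 0)
    x=(P[...,0]-.66)*np.cos(T)+(P[...,1]-.075)*np.sin(T); y=-(P[...,0]-.66)*np.sin(T)+(P[...,1]-.075)*np.cos(T)
    k=(abs(x+.1675)<.04)&(abs(y)<.1)&(z>.106)&(z<.13)
    print('bar (seeder frame) n',k.sum(),x[k].mean(),y[k].min(),y[k].max(),z[k].mean(),np.polyfit(y[k],x[k],1))
print(observe()['time_s'])
E
```

```text
True
[ 0.46949153 -0.23973471  0.1391307 ] [-2.01367815  0.69875645  5.14499535]
13.4333 0.08487945057609449 [-0.48725913  0.31197343 -0.47260918]
[-6.71260984e-02 -6.38578711e-02  1.88791452e+00 -4.44089210e-16
  1.31753600e+00 -2.49513005e-01]
top lid 277 [ 0.49293556 -0.25065654  0.11542697]
bar (seeder frame) n 163 -0.17074024880456795 -0.060455946083847883 0.05992158623584215 0.11944706074789507 [ 0.00526999 -0.1707402 ]
scene lid 570 [ 0.47656778 -0.23490375  0.11450015]
bar (seeder frame) n 201 -0.16767472043029022 -0.05865882092002936 0.06104682708224006 0.11794181411996774 [-0.00474819 -0.16766565]
14.1167
```

View pics/scene1.png

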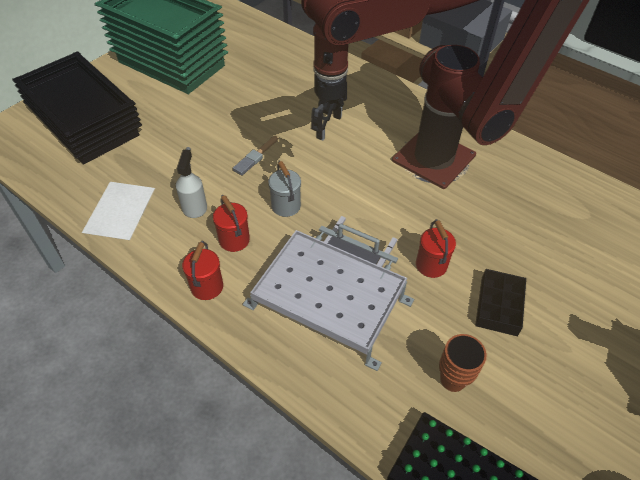

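The canister stands at (285,192) on the bench, upright and let go. The bar fits at seeder x ≈ −0.168 to −0.170 with y centred, which matches the stated rest position. Next I grip the bow handle and pull in small steps while watching the force.

```bash
cat >> h.py <<'E'
T=np.radians(10.45); ex=np.array([np.cos(T),np.sin(T),0]); ey=np.array([-np.sin(T),np.cos(T),0]); S0=np.array([.66,.075,0])
O=[0,np.pi/2,T-np.pi/2]
def W(x,y,z): return S0+x*ex+y*ey+[0,0,z]
def st(s=''):
    o=observe(); f=o['ft_force']; d=o['eef_pos']-S0
    print(s,round(o['time_s'],2),'x %.4f y %.4f z %.4f'%(d@ex,d@ey,d[2]),'F %.1f %.1f %.1f'%(f@ex,f@ey,f[2]),'open %.4f'%o['opening'])
E
python3 - <<'E'
from h import *
movep(W(-.1685,0,.22),O); gripper_to(.06,80)
print(move_l(W(-.1685,0,.096),feed=.1,max_force=8)); st('down')
gripper_to(0,80); hold(.2); st('grip')
for k in range(1,5):
    move_l(W(-.1685-.005*k,0,.096),feed=.05); hold(.15); st(k)
im,P=cloud('top'); save('top2',im); np.savez('pics/top2.npz',im=im,P=P)
save('crop2',cv2.resize(im[230:305,250:350],(800,600),interpolation=cv2.INTER_CUBIC))
E
```

```text
False
down 16.74 x -0.1678 y -0.0002 z 0.0968 F -0.0 -0.3 -0.0 open 0.0599
grip 17.46 x -0.1698 y -0.0000 z 0.0964 F -7.4 -0.0 8.0 open 0.0096
1 17.86 x -0.1726 y -0.0000 z 0.0964 F 5.5 0.4 -0.5 open 0.0091
2 18.26 x -0.1776 y -0.0000 z 0.0965 F 5.1 0.7 0.2 open 0.0097
3 18.66 x -0.1825 y -0.0000 z 0.0965 F 6.9 1.5 0.2 open 0.0092
4 19.06 x -0.1873 y -0.0000 z 0.0965 F 6.2 1.5 -0.4 open 0.0095
```

View pics/crop2.png

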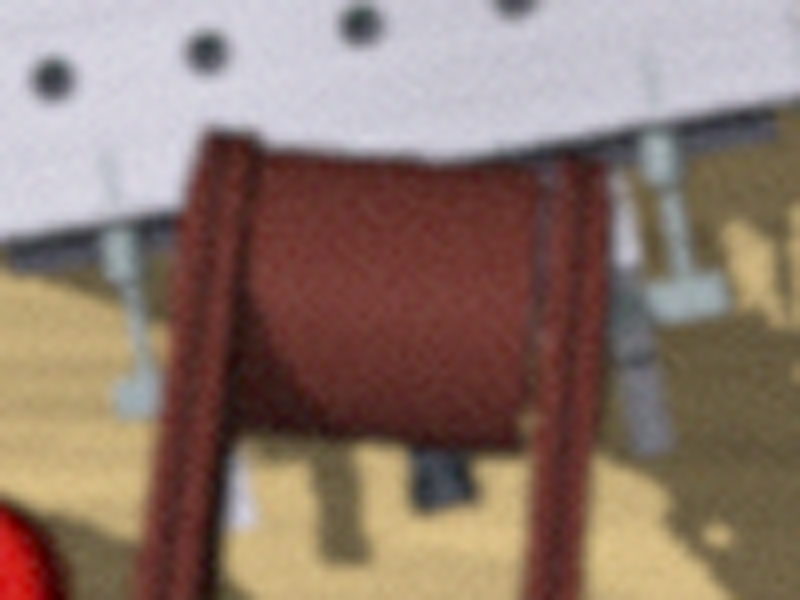

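The handle is held. Leaving the stop puts rest at tool x ≈ −0.170, so the mark should be near −0.200. The crop shows the right rail's scribed line at (640,357), with the cross-bar end's front edge about 11 mm short of it. That roughly matches the 12.7 mm expected. I'll pull the rest of the way and check in both views.

```bash
python3 - <<'E'
from h import *
move_l(W(-.2010,0,.096),feed=.04); hold(.3); st('out')
im,P=cloud('top'); im2,P2=cloud('scene'); np.savez('pics/end.npz',im=im,P=P,im2=im2,P2=P2)
a=cv2.resize(im[245:295,315:345],(360,600),interpolation=cv2.INTER_CUBIC)
b=cv2.resize(im2[210:280,310:411],(440,305),interpolation=cv2.INTER_CUBIC)
c=np.zeros((600,800,3),'u1'); c[:,:360]=a; c[:305,360:]=b; save('crop3',c)
# project lines & bar-edge predictions, right rail and bar end
for n in('top','scene'):
    k=get_calibration(n);K=np.array(k['intrinsics']);M=np.linalg.inv(np.array(k['world_from_camera']))
    for nm,p in dict(lineR=W(-.205,-.081,.062),lineL=W(-.205,.081,.062),endR=W(-.205,-.118,.071),endL=W(-.205,.118,.071)).items():
        q=K@(M[:3,:3]@p+M[:3,3]); print(n,nm,(q[:2]/q[2]).round(1))
E
```

```text
out 19.87 x -0.1994 y -0.0000 z 0.0965 F 8.7 1.4 -2.6 open 0.0094
top lineR [329.3 273.8]
top lineL [277.3 283.2]
top endR [341.3 271.5]
top endL [265.1 285.3]
scene lineR [336.6 225.4]
scene lineL [388.6 247.2]
scene endR [325.1 218.5]
scene endL [401.3 250.4]
```

View pics/crop3.png

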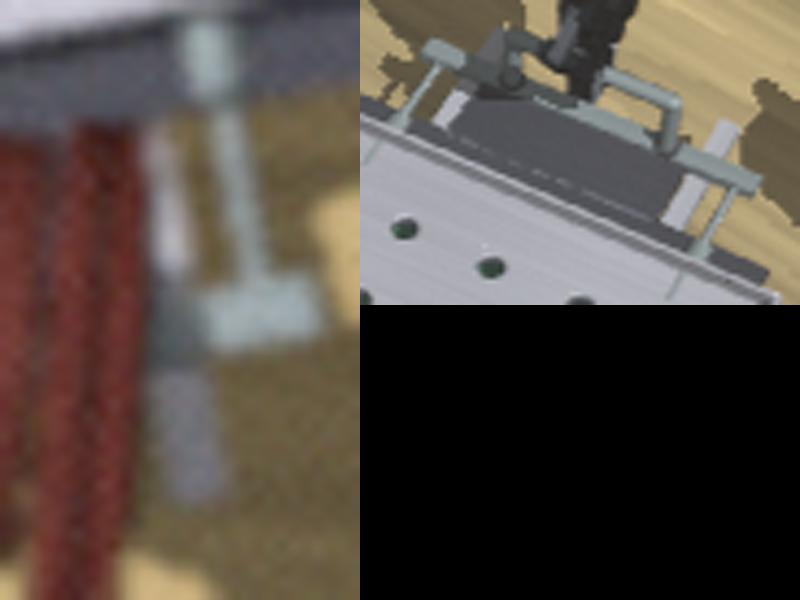

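In the top crop the cross-bar's front edge reaches row ~362 at the rail, against ~357 for the line, so travel is about 31 mm. Tool travel gives 29.4 mm and the 8.7 N spring force about 28 mm. In the scene crop the green tray shows through the plate holes. All of these fall inside the 26–34 mm window, so I'll hold, run a last check and hand in.

```bash
python3 - <<'E'
from h import *
hold(1.3); st('end')
im,P=cloud('scene'); z=P[...,2]; k=(np.hypot(P[...,0]-.47,P[...,1]+.24)<.07)&(z>.105)&(z<.125); print('canister lid',P[k].mean(0),P[k][:,2].std())
job_done(); st('after')
E
```

```text
end 21.27 x -0.1994 y -0.0000 z 0.0965 F 8.9 1.4 -2.2 open 0.0098
canister lid [ 0.47644352 -0.23520551  0.11440103] 0.003440901887334549
the job is handed in; nothing more can be done
the job is handed in; nothing more can be done
```

I lifted the canister off the hole plate and set it down on the bare bench to the right of the seeder. I then pulled the shutter out to the mark and handed the job in at about 21 s, with the bow handle still in the gripper.

**Canister:** it was let go and stands upright at about (0.47, −0.24), about 0.37 m from the seeder's centre. Its lid is level at 114 mm, and it had not moved when I checked just before handing in.

**Shutter:** after the 1.3 s hold the wrist felt a steady spring pull of 8.9 N. My travel estimates differ by about 3 mm but all fall inside 26–34 mm:

| Source | Travel |
|---|---|
| Spring force | about 29 mm |
| Tool travel from the rest stop | 29.4 mm |
| Top view, cross-bar edge against the scribed line | about 31.5 mm |

The green tray could be seen through the plate holes, so they appear to be in line.

**Other objects:** the arm went nowhere near the pots, sprayer, brush or cell tray, but I did not measure their positions again at the end.

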